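# Find the full polish box by lifting and put it in the shoe-care tray

### The arm

A 7-joint arm with a two-finger parallel gripper is mounted at the origin on the work surface. World frame = base frame: x ahead of the robot, y to its left, z up, the work surface at z = 0. Lengths are in m, angles in rad, forces in N, time in s.
With the tool pointing down it reaches from about 0.4 to 0.9 m from the base axis. Payload 5.6 kg.
Tool frame: the origin (TCP) lies between the finger pads; the fingertips stand 14 mm ahead of it and the grasp point (between the pads) lies 5 mm behind it (manip.tip_extent is the z of the fingertips in the tool frame, in m); z points along the fingers, y is the direction in which the jaws open and shut (so a half turn about z gives the same grasp; the last joint's range is limited). The gripper opens to 92 mm and grips with 3 to 60 N. Pads are 20 mm wide; open, the fingers measure 128 mm over their backs; the gripper's body (75 mm by 189 mm) begins 69 mm behind the grasp point.
Start: joints at [-1.314, 0.468, -0.012, 1.603, 0.006, 1.071, -0.056], TCP at [0.192, 0.621, 0.229] pointing down, gripper open.
Joint ranges: [-2.53, 2.53], [-0.31, 2.02], [-1.57, 1.55], [0.28, 2.44], [-1.29, 4.43], [0.15, 1.84], [-2.92, 2.92]. Speed limits (rad/s): [2.57, 2.57, 3.14, 3.14, 3.14, 3.14, 3.14].

### API

Orientations are given as a 3x3 rotation matrix whose columns are the frame's x, y, z axes.
In Python, from station import telemetry, get_image, workorder, manip gives the robot as it stands.
- The arm moves only by the tool step_arm, never from a script. Its argument "deltas" is a list of rows, each a list of 4 numbers: the shift along the tool's x, y, z in mm, then the turn about the tool's z in degrees. In form: [[dx, dy, dz, roll], ...]. A call has 1 to 10 rows; each row shifts and turns the pose as measured when the row begins, along the tool's axes as they then stand; what a row does not reach is not made up. A row lasts 1/12 s, in which the tool goes at most 41.7 mm and 7.16 degrees, less where a joint would pass 70% of its speed; a pose out of reach is approached as far as the arm can. A call with a gripper value outside its range is refused whole. "fingers" is the closure, from 0 (fully open) to 1 (shut), set as the call begins (left out, the last holds). The fingers move at their own pace and stop on an object; "newtons" is the grip in N (left out, the last holds). Time passes only in rows, so rows that do not move let the fingers close. It gives the time, the measured TCP pose, the force and the opening at its end, in the units of the state.
- telemetry.observe(): the state, without advancing time (a new reading comes with each control period).
- get_image(name): name is "scene" or "top" or "wrist"; returns a dict with "img" (420x560x3 uint8, red, green, blue), "z_map" (420x560 float32, m along the optical axis (not along the pixel's ray), 0 where there is no reading), "fx", "fy", "cx", "cy" (pixels), "distortion" ([k1, k2, p1, p2, k3] as OpenCV has them; the pictures are not rectified), "rvec" (rotation vector, rad) and "tvec" (3), from world to camera coordinates, as OpenCV has them. Camera axes: x right, y down, z forward; pixel columns grow to the right and rows downward; lengths in m; the calibration is good to about 2 mm. A picture is of the moment at which its call begins.
- workorder.finish_job(): hands the job in, once; it reports no verdict.
The state is a dict: "time": time; "joint_positions": joint angles; "joint_vel": joint speeds; "tau": joint torques, N m; "tcp_pos": TCP position; "tool_rot": TCP orientation; "force": force on the tool from outside, world axes, zero at the start; "wrist_torque": the same for the moment, N m; "grip_width": finger opening in m.
Only numpy, scipy, OpenCV 4.12 (cv2) and the standard library are available. Lean on these libraries where they do the work, as an engineer would, in place of code of your own. Each camera call takes 0.05 s, during which the arm holds its last target.

### The job

Only one of the three identical black boxes on the grey mat still has its full refill: lift each of them about 5 cm clear of the mat in turn, starting with the one nearest the robot and ending with the farthest, to feel which is the heavy one. Finish with the heavy box standing upright on the floor of the tray's empty bay (not the bay with the tin) and the two light ones standing upright where they stood at the start. Set boxes down, do not drop them, and do not shift the brush rack, the blue dish or the shoehorn.

Things in the scene. Friction and masses are not known exactly. Their poses are not given: they have to be found in the camera images.
- box_near_centre (a point): The nearest to the robot of three identical closed black plastic boxes, standing upright: 58 x 58 mm, 130 mm tall, plus a grey twist cap (28 mm across) on a spout, rising 22 mm above the flat top, 10 mm off centre to +x. Point: centre of the 130 mm body; z up, x and y square to its sides. Grip across two opposite sides. The full one weighs 480 to 680 g, the others 165 to 235 g; which it is varies and cannot be seen.
- box_mid_centre (a point): The middle one of three identical closed black plastic boxes, standing upright: 58 x 58 mm, 130 mm tall, plus a grey twist cap (28 mm across) on a spout, rising 22 mm above the flat top, 10 mm off centre to +x. Point: centre of the 130 mm body; z up, x and y square to its sides. Grip across two opposite sides. The full one weighs 480 to 680 g, the others 165 to 235 g; which it is varies and cannot be seen.
- box_far_centre (a point): The farthest from the robot of three identical closed black plastic boxes, standing upright: 58 x 58 mm, 130 mm tall, plus a grey twist cap (28 mm across) on a spout, rising 22 mm above the flat top, 10 mm off centre to +x. Point: centre of the 130 mm body; z up, x and y square to its sides. Grip across two opposite sides. The full one weighs 480 to 680 g, the others 165 to 235 g; which it is varies and cannot be seen.
- mat: Flat grey mat, 310 (x) x 135 (y) x 3 mm, fixed, on which the boxes stand in a loose row along its x, about 100 mm apart; the origin is the centre of its underside, at the height of the shelf. It lies on the robot's left or right.
- tray: Pale wooden shoe-care tray, fixed, on the side of the rack opposite the mat: 192 (x) x 98 (y) mm outside, walls 5 mm thick and 40 mm high, parted by a wall across its middle into two bays; the origin is the centre of its underside. The bay towards its -x holds a round polish tin (74 mm across, its lid 28 mm above the shelf).
- bay (a point): Centre of the floor of the tray's empty bay, 5 mm above the shelf; the bay is about 88 x 88 mm inside; x and y run square to its walls, z up.
- rack: Clear acrylic rack, 180 (x) x 60 (y) x 70 mm, loose, with four brushes standing in its slots whose handles reach 150 mm above the shelf; it stands between mat and tray. Origin: centre of its underside.
- dish: Blue ceramic dish, 110 mm across, 38 mm high, loose, at the outer left or right. Origin: centre of its underside.
- shoehorn: Chrome shoehorn, about 200 mm long (along x), 40 mm wide, 10 mm high, loose, lying at the other outer side. Origin: middle of its underside.

How it is judged:
By the outcome, as a careful person would: the job done as asked, in the order asked, and still so for the second after the job is handed in, with the robot touching nothing.
It also fails if it takes over 67 s, if anything falls off the work surface, if the arm or the gripper's body presses on something with over 40 N, if the wrist force passes 120 N, or if a joint passes its speed limit or range.

## Working session

There is one attempt and no reset: what is moved stays moved. The work goes in short steps, Python scripts to look and compute and a tool call to move; the robot and the scene stay as the last step left them, time stands still between calls to the robot, and variables do not carry over. Pictures are saved under pics/ and viewed, and the job is handed in when it is done.

Besides the shell and the picture viewer there is one more tool, called after "Call:" as name(argument=value, ...) on one line, values as JSON. step_arm: Moves the arm, as the interface text tells. Its arguments: {"type":"object","properties":{"deltas":{"type":"array"},"fingers":{"type":"number"},"newtons":{"type":"number"}},"required":["deltas"]}

```bash
mkdir -p pics; ls; python3 - <<'E'
from station import telemetry, get_image, workorder, manip
import cv2,numpy as np
s=telemetry.observe(); print(s)
print(manip.tip_extent)
for n in ("scene","top","wrist"):
    g=get_image(n); cv2.imwrite(f"pics/{n}0.png",g["img"][:,:,::-1]); np.save(f"pics/{n}0.npy",g,allow_pickle=True)
    R=cv2.Rodrigues(np.array(g["rvec"],float))[0]; print(n,g["fx"],g["fy"],g["cx"],g["cy"],g["distortion"],-R.T@np.array(g["tvec"]).ravel(),R[2])
E
```

```text
pics
{'time': 0.0, 'joint_positions': array([-1.31401623,  0.46841567, -0.01162994,  1.60362549,  0.00599258,
        1.07135569, -0.05630789]), 'joint_vel': array([-1.71352660e-04,  1.81557815e-03, -1.00958992e-03,  1.25812504e-03,
        1.39076158e-03,  4.28600922e-05,  7.85186450e-04]), 'tau': array([-2.41284051e-04, -5.20554149e+01, -1.27381834e-02, -2.43746656e+01,
       -5.66988077e-02,  1.71718758e-02,  1.43278648e-04]), 'tcp_pos': array([0.19183561, 0.62046777, 0.22761456]), 'tool_rot': array([[-9.55386351e-01,  2.95358667e-01, -4.21804590e-04],
       [ 2.95358950e-01,  9.55384811e-01, -1.71839685e-03],
       [-1.04557704e-04, -1.76631666e-03, -9.99998435e-01]]), 'force': array([-0.14982214, -1.12160155,  0.85390879]), 'wrist_torque': array([-0.010693  ,  0.01473963,  0.01239214]), 'grip_width': 0.09167673960992215}
0.014
scene 537.1884767735852 537.1884767735852 281.44007239840016 209.01296642676704 [-0.15814216  0.          0.          0.          0.        ] [ 1.37243208 -0.35339229  1.11403594] [-0.61356728  0.26628792 -0.74338815]
top 507.8034639280903 507.8034639280903 280.7108501255645 201.54445545442715 [-0.10706292  0.          0.          0.          0.        ] [0.27354092 0.00692967 1.5714337 ] [ 0.1663498  -0.01129508 -0.98600211]
wrist 372.5222192819825 372.5222192819825 276.2716707730168 208.5629568444202 [-0.05303352  0.          0.          0.          0.        ] [0.12628867 0.64119789 0.38503066] [ 0.23097077 -0.07387964 -0.97015169]
```

View pics/scene0.png

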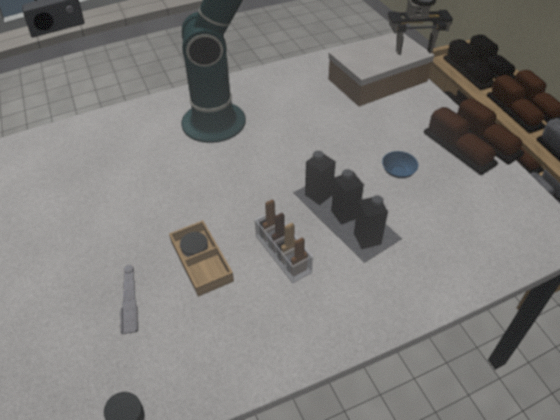

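View pics/top0.png

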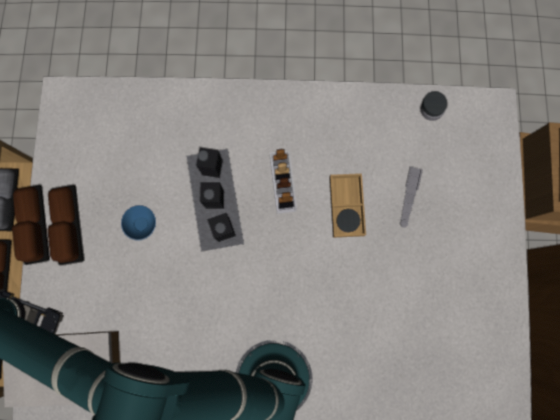

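The scene view shows the boxes around (320,178), (347,196) and (370,222) on the mat, on the robot's left. The rack is at (283,248) and the tray at (201,257) with its tin in the near bay. The top view agrees: boxes at (221,228), (211,195) and (209,161), empty bay at (346,190). The wrist camera is not over them yet.

```bash
cat > h.py <<'E'
import cv2,numpy as np
from station import telemetry,get_image
def cam(g):
    K=np.array([[g["fx"],0,g["cx"]],[0,g["fy"],g["cy"]],[0,0,1]],float)
    R=cv2.Rodrigues(np.array(g["rvec"],float))[0]; t=np.array(g["tvec"],float).ravel()
    return K,np.array(g["distortion"],float),R,t
def rays(g,px):
    K,d,R,t=cam(g); u=cv2.undistortPoints(np.array(px,np.float64).reshape(-1,1,2),K,d).reshape(-1,2)
    return -R.T@t, np.c_[u,np.ones(len(u))], R, t
def plane(g,px,z):
    C,u,R,t=rays(g,px); D=u@R; return C+D*((z-C[2])/D[:,2])[:,None]
def cloud(g):
    h,w=g["z_map"].shape; yy,xx=np.mgrid[:h,:w]
    C,u,R,t=rays(g,np.c_[xx.ravel(),yy.ravel()]); D=u@R
    P=C+D*g["z_map"].ravel()[:,None]; P[g["z_map"].ravel()==0]=np.nan
    return P.reshape(h,w,3)
def proj(g,P):
    K,d,R,t=cam(g); return cv2.projectPoints(np.array(P,float).reshape(-1,3),g_r(g),t,K,d)[0].reshape(-1,2)
def g_r(g): return np.array(g["rvec"],float)
def tops(g,zlo,zhi,zp,amin=60,box=(0.3,0.95,-0.5,0.5)):
    P=cloud(g); m=(P[...,2]>zlo)&(P[...,2]<zhi)&(P[...,0]>box[0])&(P[...,0]<box[1])&(P[...,1]>box[2])&(P[...,1]<box[3])
    out=[]
    n,l=cv2.connectedComponents(m.astype(np.uint8),connectivity=4)
    for i in range(1,n):
        ys,xs=np.nonzero(l==i)
        if len(xs)<amin: continue
        c=max(cv2.findContours((l==i).astype(np.uint8),0,cv2.CHAIN_APPROX_NONE)[0],key=len).reshape(-1,2)
        W=plane(g,c,zp)[:,:2].astype(np.float32)*1000
        r=cv2.minAreaRect(W); out.append((len(xs),xs.mean(),ys.mean(),np.median(P[l==i][:,2]),r))
    return out
E
python3 - <<'E'
from h import *
for n in("top","scene"):
    g=np.load(f"pics/{n}0.npy",allow_pickle=True).item()
    for a in [(0.12,0.143,0.133),(0.03,0.046,0.04),(0.022,0.034,.028)]:
        print(n,a)
        for o in tops(g,*a): print([np.round(v,3) for v in o[:4]],np.round(o[4][0],1),np.round(o[4][1],1),round(o[4][2],1))
    P=cloud(g); print('table z',np.nanmedian(P[(abs(P[...,2])<0.02)][:,2]))
E
```

```text
top (0.12, 0.143, 0.133)
[np.int64(315), np.float64(208.254), np.float64(158.156), np.float64(0.132)] [640.9 207.9] [57.7 61. ] 82.6
[np.int64(334), np.float64(209.497), np.float64(191.458), np.float64(0.132)] [539.1 197.5] [58.7 58.2] 1.4
[np.int64(338), np.float64(219.142), np.float64(224.464), np.float64(0.132)] [443.6 164.1] [60.  58.6] 20.8
top (0.03, 0.046, 0.04)
[np.int64(410), np.float64(347.783), np.float64(203.963), np.float64(0.038)] [ 528.7 -215.3] [193.2 100.7] 3.8
[np.int64(79), np.float64(139.19), np.float64(208.405), np.float64(0.036)] [497.4 422.1] [87.2 26.7] 89.2
[np.int64(135), np.float64(134.77), np.float64(229.719), np.float64(0.035)] [438.5 426.5] [108.1  71.6] 80.3
top (0.022, 0.034, 0.028)
[np.int64(405), np.float64(347.941), np.float64(219.837), np.float64(0.027)] [ 481.7 -220.4] [68.3 71.3] 1.3
table z -0.00037901297081799346
scene (0.12, 0.143, 0.133)
[np.int64(341), np.float64(320.903), np.float64(164.337), np.float64(0.13)] [455.5 159.7] [64.8 67.9] 19.5
[np.int64(383), np.float64(348.624), np.float64(183.924), np.float64(0.131)] [550.8 192.3] [67.3 65.5
[... 1541 characters left out ...]
 152.7] [76.3 50. ] 65.5
[np.int64(77), np.float64(343.078), np.float64(213.61), np.float64(0.028)] [557.1 177.2] [71.3 40.5] 40.6
[np.int64(79), np.float64(188.861), np.float64(229.101), np.float64(0.028)] [ 438.7 -216.7] [15.3 75.3] 5.7
[np.int64(90), np.float64(367.189), np.float64(238.489), np.float64(0.028)] [659.8 192.3] [77.3 43.4] 41.2
[np.int64(593), np.float64(194.509), np.float64(244.371), np.float64(0.027)] [ 493.2 -217.7] [90.5 86. ] 4.4
[np.int64(95), np.float64(294.968), np.float64(269.979), np.float64(0.028)] [658.5  -6.8] [63.6 61.4] 7.1
[np.int64(111), np.float64(214.063), np.float64(282.054), np.float64(0.028)] [ 626.  -210.1] [14.3 96.8] 1.9
table z -0.0012612597345145193
```

View pics/wrist0.png

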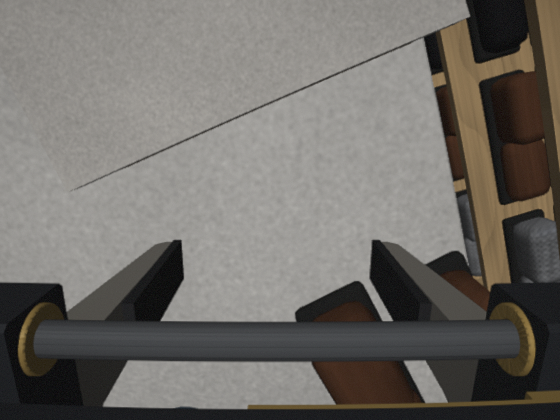

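The wrist view shows only the side rack and nothing of interest. The top-view rectangles come out at 58–61 mm with a height of 132 mm, matching the given sizes. I'll move over the near box and check with the wrist camera.

Call:
step_arm(deltas=[[-20, -20, 0, 0], [-27, -26, 0, 0], [-27, -26, 0, 0], [-27, -26, 0, 0], [-27, -26, 0, 0], [-27, -26, 0, 0], [-27, -26, 0, 0], [-27, -26, 0, 0], [-27, -26, 0, 0], [-27, -26, 0, 0]], fingers=0, newtons=35)

```text
time: 0.98
tcp_pos: [0.3681, 0.2938, 0.2234]
tool_rot: [[-0.96, 0.278, -0.006], [0.278, 0.96, -0.001], [0.005, -0.003, -1.0]]
force: [0.9, 0.5, -0.2]
grip_width: 0.0921
```

```bash
cat >> h.py <<'E'
def go(x,y,z,yaw=None):
    """mm / deg: tool-frame shift; yaw = world angle of jaw axis"""
    s=telemetry.observe(); R=s["tool_rot"]; d=np.array([x,y,z])/1000-s["tcp_pos"]
    cur=np.degrees(np.arctan2(R[1,1],R[0,1])); 
    print("t",round(s["time"],2),"tcp",np.round(s["tcp_pos"]*1000,1),"jaw yaw",round(cur,1),"q",np.round(s["joint_positions"],2),"F",np.round(s["force"],1),"w",round(s["grip_width"]*1000,1))
    print("tool delta",np.round(R.T@d*1000,1), "roll", None if yaw is None else round(-((yaw-cur+90)%180-90),1))
E
python3 - <<'E'
from h import *
go(443.6,164.1,229,110.8)
E
```

```text
t 0.98 tcp [368.1 293.8 223.4] jaw yaw 73.8 q [-0.85  0.17  0.12  2.04 -0.03  0.94  0.57] F [ 0.9  0.5 -0.2] w 92.1
tool delta [-108.6 -103.6   -5.9] roll -37.0
```

Call:
step_arm(deltas=[[-27, -26, 0, 0], [-27, -26, -1, 0], [-27, -26, -2, 0], [-18, -18, -2, 0], [-6, -6, 0, -7], [0, 0, 0, -7], [0, 0, 0, -7], [0, 0, 0, -7], [0, 0, 0, -7], [0, 0, 0, -3]])

```text
time: 1.82
tcp_pos: [0.4461, 0.1472, 0.2283]
tool_rot: [[-0.925, -0.38, -0.005], [-0.38, 0.925, -0.004], [0.006, -0.001, -1.0]]
force: [0.1, 0.4, -0.4]
grip_width: 0.0922
```

```bash
python3 - <<'E'
from h import *
go(443.6,164.1,229,110.8)
g=get_image("wrist"); cv2.imwrite("pics/w1.png",g["img"][:,:,::-1])
for o in tops(g,.122,.142,.133): print([np.round(v,3) for v in o[:4]],np.round(o[4][0],1),np.round(o[4][1],1),round(o[4][2],1))
E
```

```text
t 1.82 tcp [446.1 147.2 228.3] jaw yaw 112.4 q [-0.56  0.16  0.18  2.04 -0.03  0.95  1.61] F [ 0.1  0.4 -0.4] w 92.2
tool delta [-4.1 16.6 -0.8] roll 1.6
[np.int64(5091), np.float64(298.827), np.float64(222.723), np.float64(0.134)] [443.5 164.2] [60.3 58.4] 20.9
[np.int64(534), np.float64(23.873), np.float64(236.968), np.float64(0.133)] [530.1 -19.2] [26.6 22.8] 65.3
[np.int64(77), np.float64(15.195), np.float64(280.818), np.float64(0.125)] [567.1 -16.6] [ 3.3 20.3] 23.3
[np.int64(822), np.float64(285.613), np.float64(313.575), np.float64(0.133)] [508.2 188. ] [17.6 53.8] 22.3
[np.int64(1089), np.float64(285.108), np.float64(372.873), np.float64(0.134)] [556.7 197. ] [27.9 58.6] 1.9
```

View pics/w1.png

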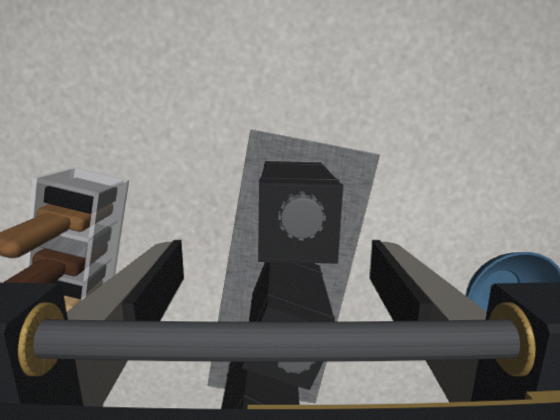

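The wrist view shows the near box with its cap at (301,215) between the fingers. Its pose matches the top view to 0.1 mm and 0.1°. I'll centre over it, check, then go down.

Call:
step_arm(deltas=[[-4, 16, 0, 1.5], [0, 0, 0, 0]])

```text
time: 2.03
tcp_pos: [0.4436, 0.1632, 0.2281]
tool_rot: [[-0.936, -0.352, -0.005], [-0.352, 0.936, -0.004], [0.006, -0.002, -1.0]]
force: [0.3, 0.5, 0.0]
grip_width: 0.0921
```

```bash
python3 - <<'E'
from h import *
go(443.5,164.2,98,110.9)
E
```

```text
t 2.03 tcp [443.6 163.2 228.1] jaw yaw 110.6 q [-0.58  0.17  0.17  2.03 -0.03  0.95  1.54] F [0.3 0.5 0. ] w 92.1
tool delta [ -1.    1.2 130.1] roll -0.3
```

Call:
step_arm(deltas=[[-1, 1, 12, 0], [0, 0, 20, 0], [0, 0, 20, 0], [0, 0, 20, 0], [0, 0, 20, 0], [0, 0, 16, 0], [0, 0, 10, 0], [0, 0, 5, 0], [0, 0, 3, 0], [0, 0, 0, 0]])

```text
time: 2.87
tcp_pos: [0.4452, 0.161, 0.0977]
tool_rot: [[-0.938, -0.346, -0.002], [-0.346, 0.938, -0.005], [0.004, -0.004, -1.0]]
force: [-0.8, -0.7, 0.0]
grip_width: 0.0921
```

```bash
python3 - <<'E'
from h import *
go(443.5,164.2,98,110.9)
E
```

```text
t 2.87 tcp [445.2 161.   97.7] jaw yaw 110.3 q [-0.55  0.37  0.16  2.13 -0.09  0.65  1.59] F [-0.8 -0.7  0. ] w 92.1
tool delta [ 0.5  3.6 -0.3] roll -0.6
```

Call:
step_arm(deltas=[[0.5, 3.6, 0, -0.6], [0, 0, 0, 0]])

```text
time: 3.03
tcp_pos: [0.444, 0.1643, 0.0985]
tool_rot: [[-0.934, -0.356, -0.001], [-0.356, 0.934, -0.005], [0.002, -0.004, -1.0]]
force: [0.3, 0.1, 1.0]
grip_width: 0.0919
```

```bash
python3 - <<'E'
from h import *
go(443.5,164.2,98,110.9)
E
```

```text
t 3.03 tcp [444.  164.3  98.5] jaw yaw 110.9 q [-0.56  0.37  0.15  2.13 -0.09  0.65  1.59] F [0.3 0.1 1. ] w 91.9
tool delta [0.5 0.  0.5] roll -0.0
```

Call:
step_arm(deltas=[[0, 0, 0, 0], [0, 0, 0, 0], [0, 0, 0, 0], [0, 0, 0, 0], [0, 0, 0, 0], [0, 0, 0, 0], [0, 0, 0, 0], [0, 0, 0, 0]], fingers=1, newtons=35)

```text
time: 3.7
tcp_pos: [0.4454, 0.1653, 0.1009]
tool_rot: [[-0.934, -0.357, 0.004], [-0.357, 0.934, -0.002], [-0.003, -0.003, -1.0]]
force: [0.2, 0.2, -0.2]
grip_width: 0.058
```

```bash
python3 - <<'E'
from h import *
go(443.5,164.2,98,110.9); print(telemetry.observe()['tau'])
E
```

```text
t 3.7 tcp [445.4 165.3 100.9] jaw yaw 110.9 q [-0.56  0.36  0.15  2.13 -0.08  0.65  1.59] F [ 0.2  0.2 -0.2] w 58.0
tool delta [ 2.2 -0.4  2.9] roll 0.0
[-2.54284416e-02 -3.81913340e+01  1.41423963e+00 -1.66422540e+01
  4.28779994e-02  9.19471169e-02 -4.77636291e-03]
```

Call:
step_arm(deltas=[[0, 0, -3, 0], [0, 0, -6, 0], [0, 0, -8, 0], [0, 0, -10, 0], [0, 0, -10, 0], [0, 0, -8, 0], [0, 0, -5, 0], [0, 0, -2, 0], [0, 0, 0, 0], [0, 0, 0, 0]])

```text
time: 4.53
tcp_pos: [0.444, 0.1649, 0.1578]
tool_rot: [[-0.934, -0.357, 0.002], [-0.357, 0.934, -0.003], [-0.001, -0.003, -1.0]]
force: [-0.2, -0.8, -3.0]
grip_width: 0.058
```

```bash
python3 - <<'E'
from h import *
go(445.4,165.3,101,110.9)
F=[]
for i in range(4):
    g=get_image("scene"); F.append(telemetry.observe()['force'])
print(np.round(F,2))
P=cloud(g); cv2.imwrite("pics/s1.png",g["img"][60:300,200:480,::-1])
go(445.4,165.3,101,110.9)
E
```

```text
t 4.53 tcp [444.  164.9 157.8] jaw yaw 110.9 q [-0.57  0.27  0.17  2.1  -0.06  0.78  1.56] F [-0.2 -0.8 -3. ] w 58.0
tool delta [-1.4  0.1 56.8] roll -0.0
[[ 0.14 -0.03 -2.77]
 [-0.41  0.26 -2.48]
 [ 0.64 -0.28 -2.45]
 [ 0.35  0.3  -2.72]]
t 4.73 tcp [443.8 164.7 157.3] jaw yaw 110.9 q [-0.57  0.27  0.17  2.1  -0.06  0.78  1.56] F [ 0.3  0.3 -2.7] w 58.1
tool delta [-1.7  0.2 56.3] roll -0.0
```

View pics/s1.png

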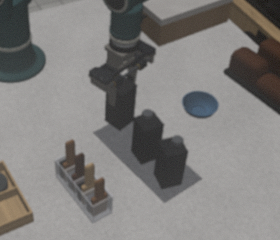

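The near box is held clear of the mat at image (120,100). The force is about 2.6 N, so it is a light one. I'll lower it back to where it stood.

Call:
step_arm(deltas=[[-1.5, 0, 6, 0], [0, 0, 10, 0], [0, 0, 12, 0], [0, 0, 10, 0], [0, 0, 7, 0], [0, 0, 4, 0], [0, 0, 2, 0], [0, 0, 0, 0]])

```text
time: 5.4
tcp_pos: [0.4452, 0.1642, 0.1007]
tool_rot: [[-0.934, -0.356, -0.002], [-0.356, 0.934, -0.006], [0.004, -0.005, -1.0]]
force: [-1.8, 0.6, 4.7]
grip_width: 0.0581
```

```bash
python3 - <<'E'
from h import *
go(445.5,164.9,101,110.9)
E
```

```text
t 5.4 tcp [445.2 164.2 100.7] jaw yaw 110.9 q [-0.56  0.37  0.16  2.13 -0.08  0.66  1.59] F [-1.8  0.6  4.7] w 58.1
tool delta [-0.5  0.5 -0.3] roll -0.0
```

Call:
step_arm(deltas=[[0, 0, 0, 0], [0, 0, 0, 0], [0, 0, 0, 0], [0, 0, 0, 0], [0, 0, 0, 0], [0, 0, 0, 0]], fingers=0)

```text
time: 5.9
tcp_pos: [0.4468, 0.1648, 0.1014]
tool_rot: [[-0.934, -0.356, 0.001], [-0.356, 0.934, -0.004], [0.0, -0.004, -1.0]]
force: [-0.5, 0.3, 0.0]
grip_width: 0.0917
```

```bash
python3 - <<'E'
from h import *
go(443.5,164.2,228,110.9)
E
```

```text
t 5.9 tcp [446.8 164.8 101.4] jaw yaw 110.9 q [-0.56  0.37  0.16  2.13 -0.08  0.65  1.59] F [-0.5  0.3  0. ] w 91.7
tool delta [ 3.300e+00  1.000e-01 -1.266e+02] roll -0.0
```

Call:
step_arm(deltas=[[0, 0, -10, 0], [0, 0, -20, 0], [0, 0, -25, 0], [0, 0, -25, 0], [0, 0, -20, 0], [0, 0, -12, 0], [0, 0, -6, 0], [0, 0, 0, 0]])

```text
time: 6.57
tcp_pos: [0.446, 0.1648, 0.2286]
tool_rot: [[-0.935, -0.356, 0.001], [-0.356, 0.935, -0.005], [0.001, -0.005, -1.0]]
force: [0.8, 0.6, 0.4]
grip_width: 0.0921
```

```bash
python3 - <<'E'
from h import *
go(539.1,197.5,220,91.4)
g=get_image("wrist")
for o in tops(g,.122,.142,.133): print([np.round(v,3) for v in o[:4]],np.round(o[4][0],1),np.round(o[4][1],1),round(o[4][2],1))
E
```

```text
t 6.57 tcp [446.  164.8 228.6] jaw yaw 110.8 q [-0.59  0.17  0.18  2.03 -0.03  0.95  1.54] F [0.8 0.6 0.4] w 92.1
tool delta [-98.7  -2.5   8.5] roll 19.4
[np.int64(5200), np.float64(276.305), np.float64(211.764), np.float64(0.134)] [442.6 163.5] [59.4 58.4] 20.9
[np.int64(411), np.float64(10.282), np.float64(236.586), np.float64(0.131)] [532.6 -11.5] [20.3 17.8] 10.7
[np.int64(77), np.float64(6.753), np.float64(280.104), np.float64(0.125)] [566.6  -7.5] [ 5.1 14.4] 9.4
[np.int64(1484), np.float64(273.605), np.float64(310.305), np.float64(0.134)] [511.5 192.4] [24.7 62.3] 18.2
[np.int64(700), np.float64(275.507), np.float64(368.406), np.float64(0.134)] [568.5 202.6] [17.9 58.4] 20.8
[np.int64(237), np.float64(234.932), np.float64(403.346), np.float64(0.127)] [608.1 191.3] [19.4 15.2] 86.7
```

The near box is back within about 1 mm. Next is the middle one.

Call:
step_arm(deltas=[[-15, 0, 0, 0], [-25, 0, 0, 0], [-25, 0, 0, 0], [-20, -1, 0, 0], [-10, -1, 0, 5], [0, 0, 0, 7], [0, 0, 0, 6], [0, 0, 0, 1], [0, 0, 0, 0]])

```text
time: 7.37
tcp_pos: [0.5338, 0.1955, 0.2167]
tool_rot: [[-1.0, -0.019, -0.016], [-0.019, 1.0, -0.014], [0.016, -0.013, -1.0]]
force: [0.1, -0.4, 0.5]
grip_width: 0.092
```

```bash
python3 - <<'E'
from h import *
go(539.1,197.5,220,91.4)
g=get_image("wrist")
for o in tops(g,.122,.142,.133): print([np.round(v,3) for v in o[:4]],np.round(o[4][0],1),np.round(o[4][1],1),round(o[4][2],1))
E
```

```text
t 7.37 tcp [533.8 195.5 216.7] jaw yaw 91.1 q [-0.62  0.35  0.25  1.82 -0.09  1.    1.27] F [ 0.1 -0.4  0.5] w 92.0
tool delta [-5.3  1.9 -3.4] roll -0.3
[np.int64(6775), np.float64(232.721), np.float64(86.007), np.float64(0.134)] [442.9 163.4] [58.6 58.9] 21.0
[np.int64(5479), np.float64(279.982), np.float64(231.31), np.float64(0.134)] [539.2 197. ] [60.  58.3] 1.4
[np.int64(227), np.float64(5.313), np.float64(271.436), np.float64(0.128)] [ 5.76e+02 -3.00e-01] [10.7 17.2] 80.3
[np.int64(95), np.float64(273.021), np.float64(319.747), np.float64(0.125)] [605.6 196. ] [ 3.2 22.4] 1.5
[np.int64(73), np.float64(328.781), np.float64(365.616), np.float64(0.134)] [645.2 235.2] [11.3  7.5] 1.2
[np.int64(1189), np.float64(270.347), np.float64(378.048), np.float64(0.134)] [656.6 193.1] [30.3 32.9] 1.6
```

Call:
step_arm(deltas=[[-5, 2, 0, 0], [0, 0, 10, 0], [0, 0, 20, 0], [0, 0, 20, 0], [0, 0, 20, 0], [0, 0, 15, 0], [0, 0, 10, 0], [0, 0, 0, 0]])

```text
time: 8.08
tcp_pos: [0.537, 0.1966, 0.115]
tool_rot: [[-0.999, -0.032, -0.015], [-0.032, 0.999, -0.012], [0.016, -0.011, -1.0]]
force: [0.6, -0.6, -0.5]
grip_width: 0.0923
```

```bash
python3 - <<'E'
from h import *
go(539.2,197.2,99,91.4); print(telemetry.observe()['tool_rot'][:,2])
E
```

```text
t 8.08 tcp [537.  196.6 115. ] jaw yaw 91.8 q [-0.59  0.49  0.22  1.88 -0.14  0.8   1.31] F [ 0.6 -0.6 -0.5] w 92.3
tool delta [-2.5  0.7 15.9] roll 0.4
[-0.01522124 -0.01194245 -0.99981283]
```

Call:
step_arm(deltas=[[-2, 0.5, 8, 0], [-0.5, 0, 6, 0], [0, 0, 2, 0], [0, 0, 0, 0]])

```text
time: 8.42
tcp_pos: [0.5403, 0.1972, 0.0982]
tool_rot: [[-0.999, -0.033, -0.014], [-0.033, 0.999, -0.011], [0.014, -0.011, -1.0]]
force: [0.0, 0.1, -0.1]
grip_width: 0.0919
```

```bash
python3 - <<'E'
from h import *
go(539.2,197.2,99,91.4); print(telemetry.observe()['tool_rot'][:,2])
E
```

```text
t 8.42 tcp [540.3 197.2  98.2] jaw yaw 91.9 q [-0.58  0.52  0.22  1.89 -0.15  0.77  1.32] F [ 0.   0.1 -0.1] w 91.9
tool delta [ 1.1  0.  -0.8] roll 0.5
[-0.01379315 -0.01116931 -0.99984249]
```

Call:
step_arm(deltas=[[1, 0, 0, 0.5], [0, 0, 0, 0], [0, 0, 0, 0], [0, 0, 0, 0], [0, 0, 0, 0], [0, 0, 0, 0], [0, 0, 0, 0], [0, 0, 0, 0]], fingers=1, newtons=40)

```text
time: 9.08
tcp_pos: [0.5405, 0.1978, 0.1004]
tool_rot: [[-1.0, -0.023, -0.01], [-0.023, 1.0, -0.009], [0.01, -0.009, -1.0]]
force: [0.0, 0.1, -0.2]
grip_width: 0.0581
```

```bash
python3 - <<'E'
from h import *
go(539.2,197.2,99,91.4); print(telemetry.observe()['tool_rot'][:,2])
E
```

```text
t 9.08 tcp [540.5 197.8 100.4] jaw yaw 91.3 q [-0.58  0.51  0.22  1.89 -0.15  0.77  1.31] F [ 0.   0.1 -0.2] w 58.1
tool delta [ 1.3 -0.6  1.5] roll -0.1
[-0.00992246 -0.00919383 -0.9999085 ]
```

Call:
step_arm(deltas=[[0, 0, -3, 0], [0, 0, -6, 0], [0, 0, -8, 0], [0, 0, -9, 0], [0, 0, -9, 0], [0, 0, -7, 0], [0, 0, -4, 0], [0, 0, -2, 0], [0, 0, 0, 0], [0, 0, 0, 0]])

```text
time: 9.92
tcp_pos: [0.541, 0.1984, 0.1546]
tool_rot: [[-1.0, -0.023, -0.009], [-0.023, 1.0, -0.009], [0.01, -0.008, -1.0]]
force: [-1.0, -0.7, -2.6]
grip_width: 0.0578
```

```bash
python3 - <<'E'
from h import *
go(539.2,197.2,99,91.4)
F=[]
for i in range(4):
    g=get_image("scene"); F.append(telemetry.observe()['force'])
print(np.round(F,2))
cv2.imwrite("pics/s2.png",g["img"][60:300,200:480,::-1])
go(539.2,197.2,99,91.4);print(telemetry.observe()['tool_rot'][:,2])
E
```

```text
t 9.92 tcp [541.  198.4 154.6] jaw yaw 91.3 q [-0.6   0.44  0.24  1.86 -0.12  0.87  1.29] F [-1.  -0.7 -2.6] w 57.8
tool delta [ 1.3 -0.7 55.6] roll -0.1
[[-0.68  1.07 -2.41]
 [-0.54 -0.38 -2.02]
 [ 0.19  0.18 -2.82]
 [-0.05 -0.77 -1.51]]
t 10.12 tcp [540.7 198.2 153.9] jaw yaw 91.3 q [-0.6   0.44  0.24  1.86 -0.12  0.87  1.29] F [-0.1 -0.8 -1.5] w 57.6
tool delta [ 0.9 -0.5 55. ] roll -0.1
[-0.01030842 -0.00917431 -0.99990478]
```

View pics/s2.png

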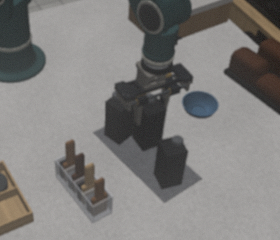

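The middle box is lifted, at image (152,125), and reads about 2.3 N, so it is light too. I'll lower it back.

Call:
step_arm(deltas=[[0, -0.5, 6, 0], [0, 0, 10, 0], [0, 0, 12, 0], [0, 0, 10, 0], [0, 0, 6, 0], [0, 0, 3, 0], [0, 0, 1, 0], [0, 0, 0, 0]])

```text
time: 10.78
tcp_pos: [0.5396, 0.1965, 0.1006]
tool_rot: [[-1.0, -0.023, -0.014], [-0.023, 1.0, -0.01], [0.014, -0.01, -1.0]]
force: [0.1, 0.1, -2.1]
grip_width: 0.0578
```

```bash
python3 - <<'E'
from h import *
go(540.5,197.2,100.4,91.4); print(telemetry.observe()['tool_rot'][:,2])
E
```

```text
t 10.78 tcp [539.6 196.5 100.6] jaw yaw 91.3 q [-0.58  0.51  0.22  1.89 -0.15  0.77  1.31] F [ 0.1  0.1 -2.1] w 57.8
tool delta [-1.   0.6  0.2] roll -0.1
[-0.01370682 -0.01041317 -0.99985183]
```

Still hanging just above the mat, so I'll creep down.

Call:
step_arm(deltas=[[-1, 0.5, 1, 0], [0, 0, 1, 0], [0, 0, 1, 0]])

```text
time: 11.03
tcp_pos: [0.5403, 0.1966, 0.1004]
tool_rot: [[-1.0, -0.023, -0.016], [-0.023, 1.0, -0.01], [0.016, -0.01, -1.0]]
force: [-2.5, -1.2, 7.9]
grip_width: 0.0578
```

Call:
step_arm(deltas=[[0, 0, 0, 0], [0, 0, 0, 0], [0, 0, 0, 0], [0, 0, 0, 0], [0, 0, 0, 0], [0, 0, 0, 0]], fingers=0)

```text
time: 11.53
tcp_pos: [0.5416, 0.1971, 0.1006]
tool_rot: [[-1.0, -0.023, -0.013], [-0.023, 1.0, -0.009], [0.014, -0.009, -1.0]]
force: [1.0, -0.1, -0.3]
grip_width: 0.0918
```

Call:
step_arm(deltas=[[0, 0, -10, 0], [0, 0, -20, 0], [0, 0, -25, 0], [0, 0, -25, 0], [0, 0, -20, 0], [0, 0, -12, 0], [0, 0, -4, 0], [0, 0, 0, 0]])

```text
time: 12.2
tcp_pos: [0.5428, 0.1978, 0.2247]
tool_rot: [[-1.0, -0.022, -0.015], [-0.022, 1.0, -0.01], [0.015, -0.01, -1.0]]
force: [-0.1, 0.0, 0.0]
grip_width: 0.0919
```

```bash
python3 - <<'E'
from h import *
go(640.9,207.9,220,82.6); print(telemetry.observe()['tool_rot'][:,2])
g=get_image("wrist")
for o in tops(g,.122,.142,.133): print([np.round(v,3) for v in o[:4]],np.round(o[4][0],1),np.round(o[4][1],1),round(o[4][2],1))
E
```

```text
t 12.2 tcp [542.8 197.8 224.7] jaw yaw 91.3 q [-0.61  0.36  0.25  1.79 -0.1   1.02  1.27] F [-0.1  0.   0. ] w 91.9
tool delta [-98.3   7.9   3.1] roll 8.7
[-0.01454935 -0.01014924 -0.99984264]
[np.int64(6551), np.float64(230.833), np.float64(72.639), np.float64(0.134)] [443.3 163.5] [59.5 58.8] 21.1
[np.int64(5316), np.float64(274.959), np.float64(214.355), np.float64(0.134)] [538.5 196. ] [59.2 58.3] 1.4
[np.int64(244), np.float64(5.91), np.float64(255.721), np.float64(0.129)] [577.   -1.1] [11.7 17.4] 80.6
[np.int64(1203), np.float64(289.709), np.float64(312.822), np.float64(0.133)] [616.2 212.7] [57.8 17.3] 82.2
[np.int64(565), np.float64(267.701), np.float64(369.437), np.float64(0.134)] [662.3 194.5] [34.4 14.7] 82.2
```

Call:
step_arm(deltas=[[-12, 1, 0, 0], [-20, 2, 0, 0], [-22, 2, 0, 0], [-20, 2, 0, 0], [-14, 1, 0, 0], [-7, 0, 0, 3], [-3, 0, 0, 3], [0, 0, 0, 2.5], [0, 0, 0, 0]])

```text
time: 13.0
tcp_pos: [0.6389, 0.2063, 0.2096]
tool_rot: [[-0.991, 0.131, -0.033], [0.132, 0.991, -0.018], [0.03, -0.022, -0.999]]
force: [-0.4, -0.5, 0.4]
grip_width: 0.092
```

```bash
python3 - <<'E'
from h import *
go(640.9,207.9,220,82.6); print(telemetry.observe()['tool_rot'][:,2])
g=get_image("wrist")
for o in tops(g,.122,.142,.133): print([np.round(v,3) for v in o[:4]],np.round(o[4][0],1),np.round(o[4][1],1),round(o[4][2],1))
E
```

```text
t 13.0 tcp [638.9 206.3 209.6] jaw yaw 82.4 q [-0.57  0.55  0.29  1.55 -0.16  1.11  1.2 ] F [-0.4 -0.5  0.4] w 92.0
tool delta [ -1.4   1.6 -10.5] roll -0.2
[-0.03290622 -0.01775399 -0.99930074]
[np.int64(7184), np.float64(242.807), np.float64(77.812), np.float64(0.134)] [539.4 195.8] [58.5 58.7] 1.4
[np.int64(5863), np.float64(278.964), np.float64(225.719), np.float64(0.134)] [641.4 209.7] [58.4 60.2] 82.4
```

Call:
step_arm(deltas=[[-2, 2, 0, 0], [0, 0, 10, 0], [0, 0, 18, 0], [0, 0, 20, 0], [0, 0, 18, 0], [0, 0, 12, 0], [0, 0, 6, 0], [0, 0, 0, 0]])

```text
time: 13.72
tcp_pos: [0.6358, 0.207, 0.1174]
tool_rot: [[-0.992, 0.122, -0.036], [0.123, 0.992, -0.018], [0.034, -0.022, -0.999]]
force: [0.1, 0.4, 0.4]
grip_width: 0.0917
```

```bash
python3 - <<'E'
from h import *
go(641.2,209,100,82.5); print(telemetry.observe()['tool_rot'][:,2])
E
```

```text
t 13.72 tcp [635.8 207.  117.4] jaw yaw 83.0 q [-0.55  0.64  0.27  1.62 -0.19  0.95  1.23] F [0.1 0.4 0.4] w 91.7
tool delta [-5.7  3.  17.2] roll 0.5
[-0.03638051 -0.01798977 -0.99917607]
```

Call:
step_arm(deltas=[[-4, 2, 6, 0.5], [-1.5, 1, 6, 0], [0, 0, 3, 0], [0, 0, 1, 0], [0, 0, 0, 0]])

```text
time: 14.13
tcp_pos: [0.6432, 0.2099, 0.1016]
tool_rot: [[-0.991, 0.131, -0.033], [0.131, 0.991, -0.017], [0.031, -0.021, -0.999]]
force: [-0.6, -0.7, -0.7]
grip_width: 0.0919
```

```bash
python3 - <<'E'
from h import *
go(641.2,209,100,82.5); print(telemetry.observe()['tool_rot'][:,2])
E
```

```text
t 14.13 tcp [643.2 209.9 101.6] jaw yaw 82.5 q [-0.55  0.67  0.26  1.6  -0.2   0.93  1.23] F [-0.6 -0.7 -0.7] w 91.9
tool delta [ 1.8 -1.1  1.7] roll -0.0
[-0.03297933 -0.01660604 -0.99931807]
```

Call:
step_arm(deltas=[[1.5, -0.8, 1.5, 0], [0, 0, 0, 0], [0, 0, 0, 0], [0, 0, 0, 0], [0, 0, 0, 0], [0, 0, 0, 0], [0, 0, 0, 0], [0, 0, 0, 0]], fingers=1, newtons=50)

```text
time: 14.8
tcp_pos: [0.6423, 0.2096, 0.1019]
tool_rot: [[-0.991, 0.131, -0.03], [0.131, 0.991, -0.015], [0.028, -0.019, -0.999]]
force: [0.1, -0.6, -0.6]
grip_width: 0.058
```

```bash
python3 - <<'E'
from h import *
go(641.2,209,100,82.5); print(telemetry.observe()['tool_rot'][:,2])
E
```

```text
t 14.8 tcp [642.3 209.6 101.9] jaw yaw 82.5 q [-0.55  0.67  0.26  1.61 -0.2   0.92  1.23] F [ 0.1 -0.6 -0.6] w 58.0
tool delta [ 0.9 -0.7  2. ] roll -0.0
[-0.03008902 -0.01501818 -0.99943439]
```

Call:
step_arm(deltas=[[0, 0, -3, 0], [0, 0, -6, 0], [0, 0, -8, 0], [0, 0, -9, 0], [0, 0, -9, 0], [0, 0, -7, 0], [0, 0, -4, 0], [0, 0, -2, 0], [0, 0, 0, 0], [0, 0, 0, 0]])

```text
time: 15.63
tcp_pos: [0.641, 0.2095, 0.1517]
tool_rot: [[-0.991, 0.131, -0.037], [0.132, 0.991, -0.018], [0.034, -0.023, -0.999]]
force: [-0.4, 0.2, -5.8]
grip_width: 0.058
```

```bash
python3 - <<'E'
from h import *
go(641.2,209,99,82.5)
F=[]
for i in range(4):
    g=get_image("scene"); F.append(telemetry.observe()['force'])
print(np.round(F,2))
cv2.imwrite("pics/s3.png",g["img"][60:300,200:480,::-1])
go(641.2,209,99,82.5);print(telemetry.observe()['tool_rot'][:,2])
E
```

```text
t 15.63 tcp [641.  209.5 151.7] jaw yaw 82.5 q [-0.56  0.61  0.28  1.58 -0.18  1.02  1.21] F [-0.4  0.2 -5.8] w 58.0
tool delta [-2.1  0.7 52.6] roll -0.0
[[ 0.75 -0.14 -5.67]
 [-0.1  -0.01 -6.5 ]
 [ 0.2  -0.73 -6.61]
 [ 0.13 -0.56 -6.57]]
t 15.83 tcp [640.7 209.4 151. ] jaw yaw 82.5 q [-0.56  0.61  0.28  1.58 -0.18  1.02  1.21] F [ 0.1 -0.6 -6.6] w 58.1
tool delta [-2.4  0.9 51.9] roll -0.0
[-0.0380341  -0.01840778 -0.99910688]
```

View pics/s3.png

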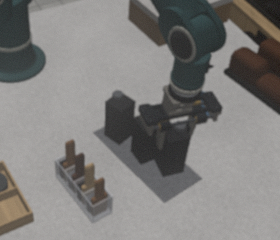

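The far box is lifted, at image (175,145), and reads about 6.5 N (~0.66 kg), so it is the heavy one. I'll raise it high enough to carry over the 150 mm brushes.

Call:
step_arm(deltas=[[0, 0, -10, 0], [0, 0, -18, 0], [0, 0, -20, 0], [0, 0, -20, 0], [0, 0, -20, 0], [0, 0, -20, 0], [0, 0, -14, 0], [0, 0, -8, 0], [0, 0, -4, 0], [0, 0, 0, 0]])

```text
time: 16.67
tcp_pos: [0.6444, 0.211, 0.2919]
tool_rot: [[-0.99, 0.132, -0.044], [0.133, 0.991, -0.021], [0.041, -0.027, -0.999]]
force: [0.4, -0.2, -5.5]
grip_width: 0.0581
```

```bash
python3 - <<'E'
from h import *
go(575,-212,290,93.8); print(telemetry.observe()['tool_rot'][:,2])
E
```

```text
t 16.67 tcp [644.4 211.  291.9] jaw yaw 82.4 q [-0.57  0.5   0.31  1.43 -0.14  1.28  1.18] F [ 0.4 -0.2 -5.5] w 58.1
tool delta [  12.6 -428.2   14. ] roll -11.4
[-0.04394754 -0.02127595 -0.99880726]
```

Call:
step_arm(deltas=[[0, -10, 0, 0], [0, -18, 0, 0], [1, -22, 0, 0], [1, -22, 0, 0], [1, -22, 0, 0], [1, -22, 0, 0], [1, -22, 0, 0], [1, -22, 0, 0], [1, -22, 0, 0], [1, -22, 0, 0]])

```text
time: 17.5
tcp_pos: [0.5985, -0.0085, 0.2871]
tool_rot: [[-0.989, 0.13, -0.065], [0.132, 0.991, -0.028], [0.061, -0.036, -0.998]]
force: [0.5, -0.3, -6.3]
grip_width: 0.0578
```

```bash
python3 - <<'E'
from h import *
go(575,-212,290,93.8); print(telemetry.observe()['tool_rot'][:,2])
E
```

```text
t 17.5 tcp [598.5  -8.5 287.1] jaw yaw 82.5 q [-0.34  0.37  0.38  1.64 -0.11  1.22  1.5 ] F [ 0.5 -0.3 -6.3] w 57.8
tool delta [  -3.5 -204.8    4.3] roll -11.3
[-0.06478324 -0.02761911 -0.99751708]
```

Call:
step_arm(deltas=[[0, -22, 0, 0], [0, -22, 0, 0], [0, -22, 0, 0], [0, -22, 0, 0], [0, -22, 0, 0], [0, -22, 0, 0], [0, -18, 0, 0], [0, -12, 0, 0], [0, -6, 0, 0], [0, 0, 0, 0]])

```text
time: 18.33
tcp_pos: [0.5544, -0.207, 0.2864]
tool_rot: [[-0.984, 0.157, -0.086], [0.16, 0.987, -0.031], [0.08, -0.044, -0.996]]
force: [-0.6, -0.8, -6.2]
grip_width: 0.058
```

```bash
python3 - <<'E'
from h import *
go(575,-212,290,93.8); print(telemetry.observe()['tool_rot'][:,2])
g=get_image("wrist");cv2.imwrite("pics/w4.png",g["img"][:,:,::-1])
g=get_image("top");cv2.imwrite("pics/t4.png",g["img"][:,:,::-1])
E
```

```text
t 18.33 tcp [ 554.4 -207.   286.4] jaw yaw 81.0 q [-0.08  0.37  0.46  1.66 -0.11  1.22  1.81] F [-0.6 -0.8 -6.2] w 58.0
tool delta [-20.8  -1.9  -5.2] roll -12.8
[-0.08554283 -0.03079682 -0.99585841]
```

View pics/w4.png

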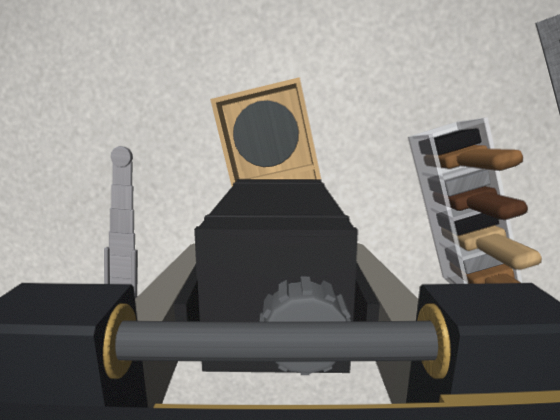

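View pics/t4.png

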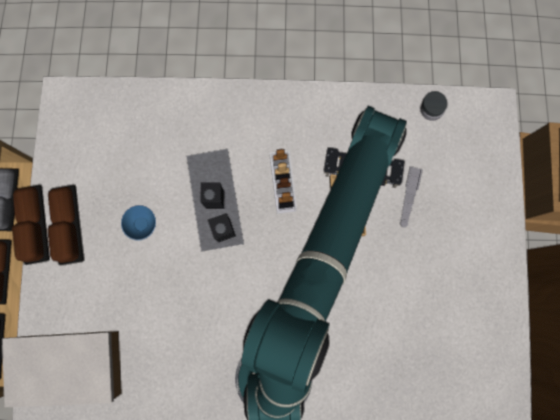

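The wrist view shows the tin at (266,133), with the box hiding the empty bay behind it and the shoehorn at (121,240). The tool has crept about 5° off vertical over the moves. I'll turn to the bay's angle, then see how the tilt behaves at rest.

Call:
step_arm(deltas=[[-4, 0, 0, -3], [-5, 0, 0, -4], [-5, 0, 0, -4], [-4, 0, 0, -2], [0, 0, 0, 0], [0, 0, 0, 0]])

```text
time: 18.93
tcp_pos: [0.5767, -0.1939, 0.2832]
tool_rot: [[-0.992, -0.096, -0.085], [-0.095, 0.995, -0.024], [0.087, -0.015, -0.996]]
force: [-0.1, -0.5, -6.8]
grip_width: 0.0579
```

```bash
python3 - <<'E'
from h import *
go(575,-212,290,93.8); print(telemetry.observe()['tool_rot'][:,2])
E
```

```text
t 18.93 tcp [ 576.7 -193.9  283.2] jaw yaw 95.5 q [-0.05  0.4   0.4   1.61 -0.11  1.23  2.03] F [-0.1 -0.5 -6.8] w 57.9
tool delta [  4.  -18.   -6.2] roll 1.7
[-0.08540859 -0.02368288 -0.9960645 ]
```

Call:
step_arm(deltas=[[0, 0, 0, 0], [0, 0, 0, 0], [0, 0, 0, 0], [0, 0, 0, 0], [0, 0, 0, 0], [0, 0, 0, 0]])

```text
time: 19.43
tcp_pos: [0.5765, -0.1908, 0.283]
tool_rot: [[-0.992, -0.097, -0.086], [-0.096, 0.995, -0.022], [0.088, -0.014, -0.996]]
force: [0.1, 1.0, -5.4]
grip_width: 0.0583
```

```bash
python3 - <<'E'
from h import *
go(575,-212,290,93.8); print(telemetry.observe()['tool_rot'][:,2])
E
```

```text
t 19.43 tcp [ 576.5 -190.8  283. ] jaw yaw 95.6 q [-0.06  0.4   0.4   1.62 -0.11  1.23  2.03] F [ 0.1  1.  -5.4] w 58.3
tool delta [  4.2 -21.1  -6.4] roll 1.8
[-0.08622483 -0.02249628 -0.99602168]
```

Call:
step_arm(deltas=[[-2, -12, 8, 2], [0, -10, 14, 0], [0, 0, 16, 0], [0, 0, 18, 0], [0, 0, 18, 0], [0, 0, 16, 0], [0, 0, 12, 0], [0, 0, 6, 0], [0, 0, 0, 0]])

```text
time: 20.18
tcp_pos: [0.5674, -0.228, 0.1632]
tool_rot: [[-0.995, -0.048, -0.09], [-0.045, 0.999, -0.027], [0.091, -0.023, -0.996]]
force: [-0.4, -0.5, -6.2]
grip_width: 0.0581
```

```bash
python3 - <<'E'
from h import *
go(579,-212,165,93.8); print(telemetry.observe()['tool_rot'][:,2])
E
```

```text
t 20.18 tcp [ 567.4 -228.   163.2] jaw yaw 92.7 q [ 0.01  0.53  0.39  1.72 -0.16  1.01  2.07] F [-0.4 -0.5 -6.2] w 58.1
tool delta [-12.1  15.4  -3.3] roll -1.1
[-0.08992323 -0.02722858 -0.99557642]
```

Call:
step_arm(deltas=[[-6, 8, -1, 0], [-6, 7, -1, -1], [0, 0, 0, 0], [0, 0, 0, 0]])

```text
time: 20.52
tcp_pos: [0.5808, -0.2128, 0.1642]
tool_rot: [[-0.994, -0.065, -0.089], [-0.062, 0.998, -0.028], [0.09, -0.022, -0.996]]
force: [-0.3, -0.8, -6.1]
grip_width: 0.058
```

```bash
python3 - <<'E'
from h import *
go(579,-212,165,93.8); print(telemetry.observe()['tool_rot'][:,2])
g=get_image("scene");cv2.imwrite("pics/s5.png",cv2.resize(g["img"][150:330,100:380,::-1],None,fx=2.5,fy=2.5))
E
```

```text
t 20.52 tcp [ 580.8 -212.8  164.2] jaw yaw 93.7 q [-0.01  0.54  0.39  1.7  -0.16  1.02  2.06] F [-0.3 -0.8 -6.1] w 58.0
tool delta [ 1.8  0.9 -0.7] roll -0.1
[-0.08854306 -0.02816173 -0.99567417]
```

View pics/s5.png

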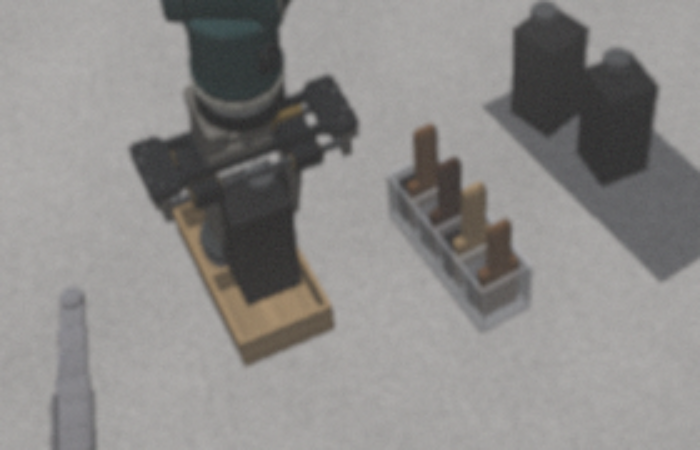

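The scene view shows the box, bottom at about (265,295), over the empty bay, with clearance to the walls. I'll lower it straight down in world terms.

Call:
step_arm(deltas=[[-0.3, 0.6, 8, 0], [-0.9, 0.2, 10, 0], [-0.9, 0.2, 10, 0], [-0.8, 0.2, 8, 0], [-0.5, 0.1, 5, 0], [0, 0, 0, 0]])

```text
time: 21.07
tcp_pos: [0.5813, -0.2119, 0.1199]
tool_rot: [[-0.994, -0.066, -0.086], [-0.063, 0.998, -0.028], [0.087, -0.023, -0.996]]
force: [-0.8, 1.0, -6.4]
grip_width: 0.0576
```

```bash
python3 - <<'E'
from h import *
go(579,-212,110,93.8); print(telemetry.observe()['tool_rot'][:,2])
E
```

```text
t 21.07 tcp [ 581.3 -211.9  119.9] jaw yaw 93.8 q [ 0.    0.59  0.37  1.73 -0.18  0.94  2.07] F [-0.8  1.  -6.4] w 57.6
tool delta [ 1.4  0.3 10.1] roll -0.0
[-0.08578999 -0.02835903 -0.99590956]
```

Call:
step_arm(deltas=[[0, 0, 5, 0], [0, 0, 4, 0], [-0.3, 0, 3, 0], [0, 0, 1, 0], [0, 0, 0, 0]])

```text
time: 21.48
tcp_pos: [0.5802, -0.2128, 0.1055]
tool_rot: [[-0.994, -0.065, -0.087], [-0.063, 0.998, -0.028], [0.088, -0.023, -0.996]]
force: [-1.2, 0.4, -4.9]
grip_width: 0.0582
```

```bash
python3 - <<'E'
from h import *
go(579,-212,105,93.8)
E
```

```text
t 21.48 tcp [ 580.2 -212.8  105.5] jaw yaw 93.7 q [ 0.01  0.61  0.36  1.74 -0.19  0.91  2.08] F [-1.2  0.4 -4.9] w 58.2
tool delta [1.1 0.9 0.5] roll -0.1
```

Edge contact is beginning (force −6.4 → −4.9 N). I'll creep on.

Call:
step_arm(deltas=[[0, 0, 1.5, 0], [0, 0, 1.5, 0]])

```text
time: 21.65
tcp_pos: [0.5804, -0.2129, 0.1053]
tool_rot: [[-0.994, -0.065, -0.086], [-0.063, 0.998, -0.027], [0.087, -0.022, -0.996]]
force: [-3.9, 2.0, 5.5]
grip_width: 0.0576
```

Call:
step_arm(deltas=[[0, 0, 1.5, 0], [0, 0, 1, 0]])

```text
time: 21.82
tcp_pos: [0.5804, -0.213, 0.1053]
tool_rot: [[-0.994, -0.065, -0.085], [-0.063, 0.998, -0.026], [0.087, -0.021, -0.996]]
force: [-2.5, 0.5, 1.6]
grip_width: 0.058
```

The leading edge is on the floor. I'll slacken the grip so the box pivots flat gently before opening.

Call:
step_arm(deltas=[[0, 0, 1, 0], [0, 0, 1, 0], [0, 0, 1, 0], [0, 0, 1, 0]], fingers=1, newtons=6)

```text
time: 22.15
tcp_pos: [0.5812, -0.2134, 0.1051]
tool_rot: [[-0.995, -0.065, -0.082], [-0.063, 0.998, -0.026], [0.083, -0.021, -0.996]]
force: [-3.4, 1.4, 7.1]
grip_width: 0.0588
```

```bash
python3 - <<'E'
from h import *
go(579,-212,105,93.8)
g=get_image("scene");cv2.imwrite("pics/s6.png",cv2.resize(g["img"][150:330,100:380,::-1],None,fx=2.5,fy=2.5))
E
```

```text
t 22.15 tcp [ 581.2 -213.4  105.1] jaw yaw 93.7 q [ 0.01  0.61  0.36  1.74 -0.2   0.91  2.08] F [-3.4  1.4  7.1] w 58.8
tool delta [2.  1.6 0.3] roll -0.1
```

View pics/s6.png

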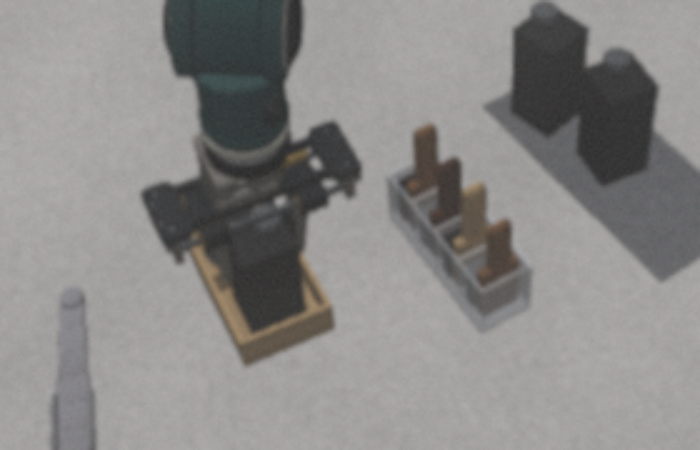

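The box is in the empty bay, bottom edge at about (270,318), standing close to upright. Releasing.

Call:
step_arm(deltas=[[0, 0, 0, 0], [0, 0, 0, 0], [0, 0, 0, 0], [0, 0, 0, 0], [0, 0, 0, 0], [0, 0, 0, 0], [0, 0, 0, 0]], fingers=0)

```text
time: 22.78
tcp_pos: [0.5849, -0.2153, 0.106]
tool_rot: [[-0.995, -0.065, -0.073], [-0.063, 0.998, -0.03], [0.075, -0.026, -0.997]]
force: [-0.1, 0.1, -0.3]
grip_width: 0.0918
```

```bash
python3 - <<'E'
from h import *
go(579,-212,105,93.8)
E
```

```text
t 22.78 tcp [ 584.9 -215.3  106. ] jaw yaw 93.7 q [ 0.01  0.61  0.36  1.73 -0.2   0.9   2.08] F [-0.1  0.1 -0.3] w 91.8
tool delta [5.6 3.7 1.3] roll -0.1
```

Call:
step_arm(deltas=[[0, 0, -8, 0], [0, 0, -15, 0], [0, 0, -20, 0], [0, 0, -25, 0], [0, 0, -25, 0], [0, 0, -20, 0], [0, 0, -12, 0], [0, 0, -5, 0], [0, 0, 0, 0]])

```text
time: 23.53
tcp_pos: [0.5944, -0.2113, 0.2443]
tool_rot: [[-0.995, -0.064, -0.074], [-0.062, 0.998, -0.031], [0.076, -0.026, -0.997]]
force: [-0.0, -0.2, -1.2]
grip_width: 0.0923
```

```bash
python3 - <<'E'
from h import *
go(579,-212,105,93.8)
for n in("top","scene","wrist"):
    g=get_image(n); cv2.imwrite(f"pics/{n}7.png",g["img"][:,:,::-1])
    print(n)
    for a in [(0.122,0.145,0.134),(0.03,0.046,0.04)]:
      for o in tops(g,*a): print([np.round(v,3) for v in o[:4]],np.round(o[4][0],1),np.round(o[4][1],1),round(o[4][2],1))
E
```

```text
t 23.53 tcp [ 594.4 -211.3  244.3] jaw yaw 93.7 q [-0.03  0.47  0.41  1.61 -0.14  1.16  2.03] F [-0.  -0.2 -1.2] w 92.3
tool delta [  4.8   3.9 140. ] roll -0.1
top
[np.int64(335), np.float64(209.86), np.float64(191.269), np.float64(0.132)] [539.  195.1] [58.6 58.4] 1.4
[np.int64(339), np.float64(219.425), np.float64(224.947), np.float64(0.132)] [442.7 163.2] [59.5 57.6] 20.8
[np.int64(233), np.float64(136.391), np.float64(221.485), np.float64(0.035)] [456.5 423.5] [104.6 104.8] 47.6
[np.int64(72), np.float64(362.583), np.float64(226.153), np.float64(0.038)] [ 467.6 -265.3] [31.1 83.6] 68.7
scene
[np.int64(325), np.float64(320.412), np.float64(163.846), np.float64(0.131)] [454.  159.2] [63.6 65.4] 21.2
[np.int64(380), np.float64(348.171), np.float64(183.403), np.float64(0.131)] [551.  191.3] [65.8 64.5] 0.3
[np.int64(63), np.float64(269.27), np.float64(207.381), np.float64(0.133)] [546.5 -27. ] [22.3 30. ] 66.5
[np.int64(78), np.float64(279.333), np.float64(217.974), np.float64(0.135)] [587.6 -18.6] [24.2 28.6] 9.0
[np.int64(81), np.float64(288.951), np.float64(229.691), np.float64(0
[... 865 characters left out ...]
4(0.037)] [ 607.3 -214.1] [59.  15.1] 88.7
wrist
[np.int64(390), np.float64(528.174), np.float64(162.167), np.float64(0.134)] [536.7 -29.1] [14.5 28.2] 4.4
[np.int64(4806), np.float64(274.043), np.float64(194.431), np.float64(0.136)] [ 574.  -213.5] [58.6 58.7] 3.1
[np.int64(848), np.float64(536.774), np.float64(221.158), np.float64(0.14)] [579.3 -18.9] [16.8 35.8] 3.8
[np.int64(530), np.float64(530.526), np.float64(272.666), np.float64(0.134)] [619.2 -12.4] [14.6 37.4] 10.7
[np.int64(3984), np.float64(280.493), np.float64(112.279), np.float64(0.041)] [ 527.6 -216. ] [192.2  98.7] 3.9
[np.int64(1039), np.float64(446.945), np.float64(203.52), np.float64(0.038)] [586.8 -46.4] [157.8   8. ] 8.5
```

View pics/wrist7.png

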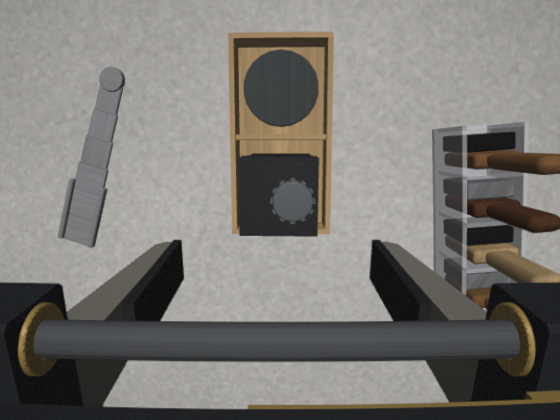

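View pics/scene7.png

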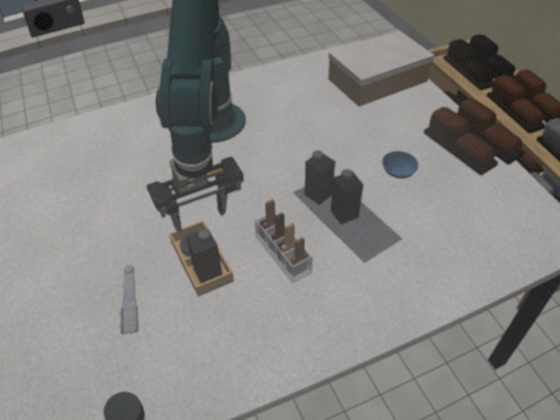

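The wrist view shows the heavy box, cap at (293,201), flat in the empty bay, centred at (574.0, −213.5) with its top at 136 mm. The tin at (281,88) is undisturbed. In the scene view both light boxes, the rack, the dish and the shoehorn are in place.

```bash
python3 -c "
from station import workorder,telemetry
print(telemetry.observe()['time'],abs(telemetry.observe()['joint_vel']).max()); print(workorder.finish_job())"
```

```text
23.6833 0.013897930282857227
the job is handed in; nothing more can be done
None
```

The heavy box is standing upright in the tray's empty bay, and the two light ones are back where they stood. I handed the job in at about 23.7 s. It reports no verdict.

I lifted each box about 5 cm in order, near, middle, far. The readings were about 2.6 N, 2.3 N and 6.5 N, so the far box is the heavy one.

**Heavy box:** the last wrist view puts it at (574.0, −213.5) mm with its top at 136 mm. The bay centre worked out from the tray rim is (574.2, −212.9) mm.

**Light boxes:** by the top camera, the near box is about 1.3 mm and the middle box about 2.4 mm from where they started, with no measurable turn.

**Rack, dish and shoehorn:** the rack's brush tops stayed within about 2 mm of where they were. I checked the dish and shoehorn by eye only, and both looked unmoved.

**Disagreements:**
- **Near-box weight:** its 2.6 N reading is slightly above the stated light range (up to 2.3 N), which I put down to sensor noise of about 0.5 N.
- **Scene camera:** its box and tray positions run up to about 12 mm off the other two cameras, because its height mask takes in side faces. I did not use it for positions.
- **Tool tilt:** the tool crept about 5° off vertical during the carry. The heavy box touched down on one edge first, and I slackened the grip so it could settle flat before opening.

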